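Start the dust extractor, then the grinder

TASK

Get the workshop ready for sharpening at the grey switch box: press the wide round button fully down and let it come back up (this starts the dust extractor), then press the square button fully down and let it come back up (this starts the grinder). The extractor must be started first, since a press of the square button before it does not count; press one button at a time and do not press the small round button, which stops both machines.

Things in the scene. Friction and masses are not known exactly. Their poses are not given: they have to be found in the camera images.
- wide_button (a joint): The wide round button: a black cylinder, 46 mm in diameter. Joint value = how far it is pressed down, in m: 0 up, 0.008 at the stop. It springs back when let go; it starts to move at about 1.5 N and is fully down at about 5 N. It needs more than 0.005 m to switch.
- square_button (a joint): The square button: a black square key, 32 x 32 mm. Joint value = how far it is pressed down, in m: 0 up, 0.008 at the stop. It springs back when let go; it starts to move at about 1.5 N and is fully down at about 5 N. It needs more than 0.005 m to switch.
- small_button (a joint): The small round button (stop): a black cylinder, 20 mm in diameter; not to be pressed. Joint value = how far it is pressed down, in m: 0 up, 0.008 at the stop. It springs back when let go; it starts to move at about 1.5 N and is fully down at about 5 N. It needs more than 0.005 m to switch.
- wide_button_top (a point): Wide round button, 46 mm in diameter. One of three buttons in a straight row, 80 mm apart, in any order, on the lid of a fixed grey switch box (270 x 110 mm, lid 50 mm above the bench) that stands turned on the bench. The point is the centre of its top face, z up. Unpressed, all three tops stand 74 mm above the bench, 24 mm above the lid and 15 mm above the steel collar round the button.
- square_button_top (a point): Square button, 32 x 32 mm, sides parallel to the box. One of three buttons in a straight row, 80 mm apart, in any order, on the lid of a fixed grey switch box (270 x 110 mm, lid 50 mm above the bench) that stands turned on the bench. The point is the centre of its top face, z up. Unpressed, all three tops stand 74 mm above the bench, 24 mm above the lid and 15 mm above the steel collar round the button.
- small_button_top (a point): Small round button, 20 mm in diameter, the one to leave alone. One of three buttons in a straight row, 80 mm apart, in any order, on the lid of a fixed grey switch box (270 x 110 mm, lid 50 mm above the bench) that stands turned on the bench. The point is the centre of its top face, z up. Unpressed, all three tops stand 74 mm above the bench, 24 mm above the lid and 15 mm above the steel collar round the button.

How it is judged:
By the outcome, as a careful person would: the job done as asked, in the order asked, and still so for the second after the job is handed in, with the robot touching nothing.
It also fails if it takes over 29 s, if anything falls off the work surface, if the arm or the gripper's body presses on something with over 40 N, if the wrist force passes 120 N, or if a joint passes its speed limit or range.

ROBOT

A 6-joint arm with a two-finger parallel gripper is mounted at the origin on a cart in front of the work surface, level with it; the furniture and walls round the work are solid. World frame = base frame: x ahead of the robot, y to its left, z up, the work surface at z = 0. Lengths are in m, angles in degrees, forces in N, time in s.
With the tool pointing down it reaches from about 0.3 to 0.95 m from the base axis. Payload 3.1 kg.
Tool frame: the origin (TCP) lies midway between the tips of the shut fingers; the grasp point (between the pads) lies behind it (arm.tcp_to_grasp is the z of the grasp point in the tool frame, in m); z points along the fingers, y is the direction in which the jaws open and shut (so a half turn about z gives the same grasp; the last joint's range is limited). The gripper opens to 85 mm and grips with 20 to 120 N. Pads are 22 mm wide; open, the fingers measure 114 mm over their backs; the gripper's body (76 mm by 85 mm) begins 54 mm behind the grasp point. The pads swing forward as they close: fully open they stand 13 mm farther back than shut.
Start: joints at [59.146, 17.653, 93.61, -0, 68.738, -3.994], TCP at [0.282, 0.558, 0.231] pointing down, gripper open.
Joint ranges: [-175.34, 175.34], [-45.06, 112.39], [2.9, 150.54], [-68.45, 248.45], [3.09, 151.38], [-168.51, 168.51]. Speed limits (degrees/s): [159.86, 159.86, 180, 180, 180, 180].

INTERFACE

Orientations are given as [roll, pitch, yaw] about the fixed x, y, z axes, in that order (R = Rz(yaw) Ry(pitch) Rx(roll)).
In Python, from plant import arm, grab_frame, camera_model, ticket, nets gives the robot as it stands.
- The arm moves only by the shell command python3 -m handwheel 'ROWS' [OPENING]. ROWS is a JSON object of lists of equal length, an entry for each row: "dp": the shift along the tool's x, y, z in m, a list of three; "rot": the turn, a rotation vector about the tool's x, y, z in rad, a list of three. A call has 1 to 8 rows; each row is the pose to reach, as a shift and turn from the pose commanded when the call began, along the tool's axes at that moment; what a row does not reach only later rows make up. A row lasts 1/12 s, in which the tool goes at most 41.7 mm and 7.16 degrees, less where a joint would pass 70% of its speed; a pose out of reach is approached as far as the arm can. A call with a gripper value outside its range is refused whole. OPENING is the closure, from 0 (fully open) to 1 (shut), set as the call begins (- or left out, the last holds). The fingers move at their own pace and stop on an object; the grip force is fixed at half the most. Time passes only in rows, so rows that repeat a pose let the fingers close. It gives the time, the measured TCP pose, the force and the opening at its end, in the units of the state.
- arm.sense(): the state, without advancing time (a new reading comes with each control period).
- grab_frame(name): name is "scene" or "top" or "wrist"; returns the picture (400x640x3 uint8, blue, green, red); there is no depth.
- camera_model(name): a dict with "mtx" (3x3 intrinsics, pixels), "k1" (the pictures are not rectified: a ray, as slopes to the right and down, at radius r is drawn at 1 + k1 r^2 times it, then the intrinsics apply), "R" (3x3) and "t" (3): a world point X has camera coordinates R X + t; the wrist camera has in their place "tool_from_camera" (4x4, takes a point from camera to tool coordinates, whose origin is the TCP and whose axes are the flange's). Camera axes: x right, y down, z forward; pixel columns grow to the right and rows downward; lengths in m; the calibration is good to about 2 mm. A picture is of the moment at which its call begins: read the wrist's pose just before it. camera_model takes no time and is no camera call.
- ticket.close_job(): hands the job in, once; it reports no verdict.
Trained networks look in the newest picture that a camera, given by its name, has taken for a name from the list of things; names that differ only in an ending like _2 or _b are one class to them, and where a whole thing is asked for, a point or a joint stands for the part that bears it (a point fixed in the world has none). Each returns a list of dicts, best first, with "confidence" (0 to 1); they miss things now and then, are a little off and sometimes report something else, mostly with a low value. They report only what shows in the picture. A call takes as long as a camera call.
- nets.cut_out(camera, query): "region" (400x640 bool, what is visible of it).
- nets.spot_point(camera, query): "xyz" ([x, y, z] in m, in world coordinates, good to about 4 mm: a listed point, or the origin of a listed thing).
The state is a dict: "t": time; "q": joint angles; "joint_vel": joint speeds; "joint_efforts": joint torques, N m; "tool_pos": TCP position; "orientation": TCP orientation; "force": force on the tool from outside, world axes, zero at the start; "torque": the same for the moment, N m; "width": opening from 0.0 (shut) to 1.0 (fully open).
Only numpy, scipy, OpenCV 4.12 (cv2) and the standard library are available. Lean on these libraries where they do the work, as an engineer would, in place of code of your own. Each camera call takes 0.05 s, during which the arm holds its last target.

## Working session

There is one attempt and no reset: what is moved stays moved. The work goes in short steps, Python scripts to look and compute and a shell command to move; the robot and the scene stay as the last step left them, time stands still between calls to the robot, and variables do not carry over. Pictures are saved under pics/ and viewed, and the job is handed in when it is done.

```bash
ls; mkdir -p pics
python3 - <<'E'
from plant import arm, grab_frame, camera_model, ticket, nets
import cv2
s=arm.sense(); print(s['t'],s['tool_pos'],s['orientation'],s['force'],s['width'],arm.tcp_to_grasp)
for c in ['scene','top']:
    cv2.imwrite(f'pics/{c}0.png',grab_frame(c))
    for n in ['wide_button_top','square_button_top','small_button_top']:
        print(c,n,[(d['xyz'],d['confidence']) for d in nets.spot_point(c,n)])
print(arm.sense()['t'])
E
```

```text
pics
0.0 [0.28200205 0.55684226 0.23004017] [-1.79868463e+02 -8.44927598e-03  1.53139260e+02] [-0.6684325   0.74304798  0.34164518] 1.0012587259015777 -0.0187
scene wide_button_top [([0.4833, -0.0813, 0.0764], 0.97)]
scene square_button_top [([0.4997, -0.1559, 0.0734], 0.8), ([0.4829, -0.0821, 0.0767], 0.45)]
scene small_button_top [([0.4628, -0.0016, 0.076], 0.66)]
top wide_button_top [([0.4854, -0.0805, 0.0755], 0.87)]
top square_button_top [([0.5006, -0.1567, 0.07], 0.69)]
top small_button_top [([0.4605, -0.0001, 0.0735], 0.53)]
0.4
```

View pics/scene0.png

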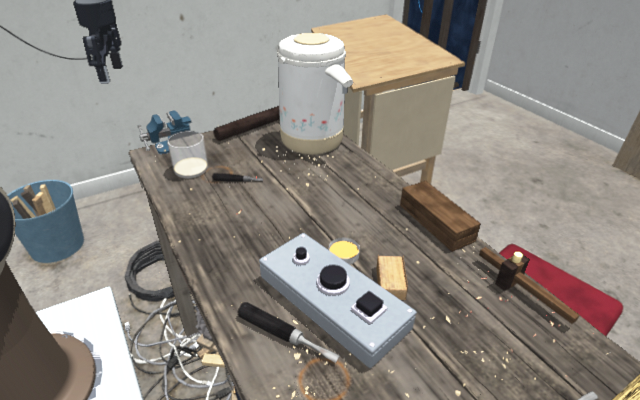

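View pics/top0.png

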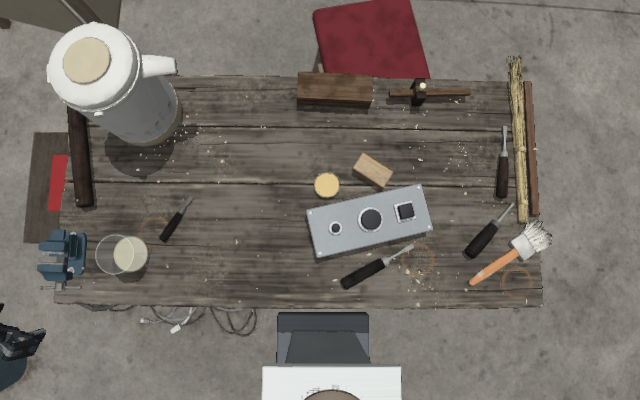

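The scene view shows small at (301,254), wide at (333,278) and square at (370,304). The top view shows them at (335,228), (370,219) and (405,211), the same order as the networks report. I'll check this with cut-outs and my own back-projection at z = 74 mm, then work out the shift.

```bash
cat > h.py <<'E'
from plant import arm, grab_frame, camera_model, ticket, nets
import cv2, numpy as np
from scipy.spatial.transform import Rotation as Ro
def back(c,uv,z):
    m=camera_model(c); K=m['mtx']
    n=cv2.undistortPoints(np.array([[uv]],float),np.array(K,float),np.array([m['k1'],0,0,0.]))[0,0]
    R=np.array(m['R']);t=np.array(m['t'])
    o=-R.T@t; d=R.T@np.array([n[0],n[1],1]); return o+d*(z-o[2])/d[2]
def togo(target):
    s=arm.sense(); R=Ro.from_euler('xyz',s['orientation'],degrees=True)
    return s, R.inv().apply(np.array(target)-s['tool_pos'])
E
python3 - <<'E'
from h import *
grab_frame('top')
for n in ['wide_button','square_button','small_button']:
    for d in nets.cut_out('top',n)[:1]:
        y,x=np.nonzero(d['region']); print(n,d['confidence'],len(x),x.mean(),y.mean(),x.min(),x.max(),y.min(),y.max(),back('top',(x.mean(),y.mean()),.071).round(4))
for p in [(335,228),(370.5,219),(405,211)]: print('top',back('top',p,.074).round(4))
for p in [(301,250),(333,274),(370,300)]: print('scene',back('scene',p,.074).round(4))
s,d=togo([.484,-.081,.12]); print(s['t'],d.round(4),s['orientation'])
E
```

```text
wide_button 0.82 353 370.62322946175635 219.18130311614732 361 381 209 229 [ 0.4823 -0.0786  0.071 ]
square_button 0.53 223 406.2645739910314 210.96860986547085 398 415 203 218 [ 0.5012 -0.1574  0.071 ]
small_button 0.63 58 335.63793103448273 227.82758620689654 332 340 224 232 [ 0.4627 -0.0023  0.071 ]
top [ 0.4621 -0.0008  0.074 ]
top [ 0.4825 -0.0779  0.074 ]
top [ 0.5008 -0.1539  0.074 ]
scene [ 0.4631 -0.0041  0.074 ]
scene [ 0.4814 -0.082   0.074 ]
scene [ 0.5021 -0.1588  0.074 ]
0.6 [-0.4684 -0.4786  0.1113] [ 1.79997778e+02 -4.31897869e-04  1.53141022e+02]
```

```bash
python3 -m handwheel '{"dp":[[-0.02,-0.02,0],[-0.045,-0.045,0],[-0.072,-0.073,0],[-0.1,-0.102,0],[-0.128,-0.13,0],[-0.156,-0.159,0],[-0.184,-0.188,0],[-0.2,-0.204,0]],"rot":[[0,0,0],[0,0,0],[0,0,0],[0,0,0],[0,0,0],[0,0,0],[0,0,0],[0,0,0]]}' 1
python3 -m handwheel '{"dp":[[-0.02,-0.02,0],[-0.048,-0.048,0],[-0.076,-0.076,0],[-0.104,-0.105,0],[-0.132,-0.133,0],[-0.16,-0.161,0],[-0.188,-0.19,0],[-0.2,-0.204,0]],"rot":[[0,0,0],[0,0,0],[0,0,0],[0,0,0],[0,0,0],[0,0,0],[0,0,0],[0,0,0]]}'
python3 -c "
from h import *
s,d=togo([.483,-.080,.12]);print(s['t'],s['tool_pos'],s['orientation'],s['width'],d.round(4))"
```

```text
t: 1.27
tool_pos: [0.369, 0.2818, 0.2313]
orientation: [-179.9, 0.1, 153.1]
force: [1.0, -0.3, -0.2]
width: 0.0
t: 1.93
tool_pos: [0.4564, 0.0089, 0.232]
orientation: [-180.0, 0.2, 153.0]
force: [0.3, 0.7, -0.4]
width: -0.002
1.9333 [0.45636134 0.00893554 0.23199344] [-179.9601466     0.1802288   152.98609811] -0.0019254357214740648 [-0.0638 -0.0671  0.1122]
```

```bash
python3 -m handwheel '{"dp":[[-0.02,-0.021,0],[-0.042,-0.044,0],[-0.064,-0.067,0],[-0.064,-0.067,0.03],[-0.064,-0.067,0.06],[-0.064,-0.067,0.09],[-0.064,-0.067,0.112],[-0.064,-0.067,0.112]],"rot":[[0,0,0],[0,0,0],[0,0,0],[0,0,0],[0,0,0],[0,0,0],[0,0,0],[0,0,0]]}'
python3 - <<'E'
from h import *
s,d=togo([.483,-.080,.074]);print(s['t'],s['tool_pos'],s['orientation'],s['width'],d.round(4))
cv2.imwrite('pics/s1.png',grab_frame('scene'));cv2.imwrite('pics/w1.png',grab_frame('wrist'))
m=camera_model('wrist');print(np.array(m['tool_from_camera']).round(3))
for n in ['wide_button_top','square_button_top','small_button_top']:
    print(n,[(d['xyz'],d['confidence']) for d in nets.spot_point('wrist',n)])
E
cd pics; python3 -c "
import cv2
a=cv2.imread('s1.png')[180:380,200:460];cv2.imwrite('s1c.png',cv2.resize(a,None,fx=3,fy=3))"
```

```text
t: 2.6
tool_pos: [0.4773, -0.075, 0.1147]
orientation: [-179.9, -0.6, 153.1]
force: [-1.3, -0.3, -0.1]
width: 0.002
2.6 [ 0.47733331 -0.07500254  0.11467589] [-179.87001293   -0.57016325  153.10780015] 0.0019301506851630505 [-0.0077 -0.0018  0.0406]
[[ 0.001 -0.951 -0.311  0.081]
 [ 1.     0.001 -0.     0.   ]
 [ 0.001 -0.311  0.951 -0.144]
 [ 0.     0.     0.     1.   ]]
wide_button_top [([0.4848, -0.0781, 0.0747], 0.81)]
square_button_top [([0.4992, -0.1575, 0.0755], 0.56)]
small_button_top [([0.4646, -0.0031, 0.0777], 0.67)]
```

View pics/s1c.png

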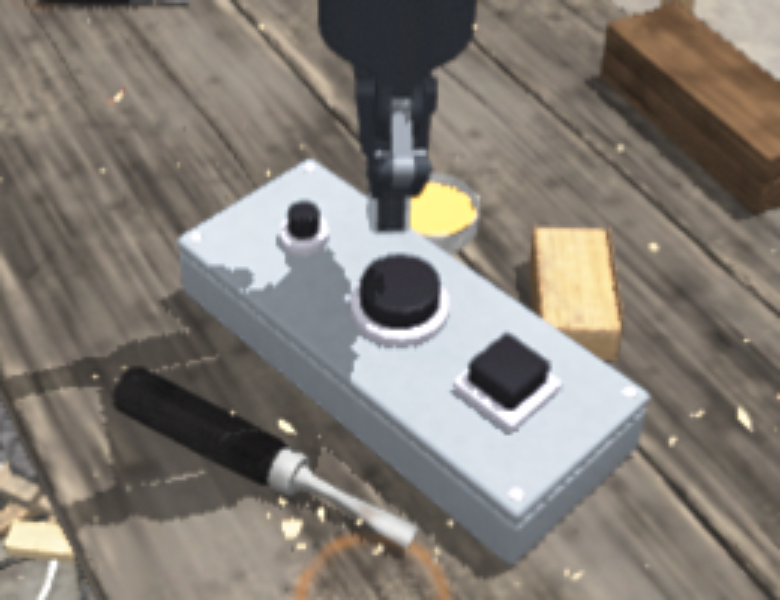

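View pics/w1.png

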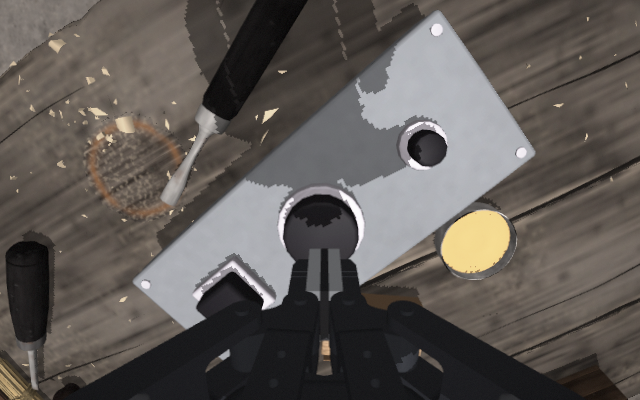

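The scene crop shows the fingertip just above and behind the wide button, still about 40 mm up. The wrist view has wide at (320,225), square at (235,295) and small at (427,147), which matches. The arm was still settling, so I'll hold briefly and remeasure.

```bash
python3 -m handwheel '{"dp":[[0,0,0],[0,0,0]],"rot":[[0,0,0],[0,0,0]]}'
python3 -c "
from h import *
s,d=togo([.4835,-.080,.074]);print(s['t'],s['tool_pos'],s['orientation'],s['force'],d.round(4))"
```

```text
t: 3.02
tool_pos: [0.483, -0.0761, 0.1209]
orientation: [180.0, 0.2, 153.2]
force: [0.1, -0.2, -0.4]
width: 0.002
3.0167 [ 0.48300803 -0.07607539  0.12088345] [179.96038265   0.18109006 153.15102511] [ 0.09054647 -0.17794201 -0.406265  ] [-0.0021 -0.0033  0.0469]
```

```bash
python3 -m handwheel '{"dp":[[-0.002,-0.003,0.015],[-0.002,-0.003,0.03],[-0.002,-0.003,0.04],[-0.002,-0.003,0.045],[-0.002,-0.003,0.049],[-0.002,-0.003,0.052],[-0.002,-0.003,0.052],[-0.002,-0.003,0.052]],"rot":[[0,0,0],[0,0,0],[0,0,0],[0,0,0],[0,0,0],[0,0,0],[0,0,0],[0,0,0]]}'
```

```text
t: 3.68
tool_pos: [0.4817, -0.0793, 0.0676]
orientation: [-180.0, -0.1, 153.1]
force: [-3.6, 1.3, 4.4]
width: -0.002
```

```bash
python3 -m handwheel '{"dp":[[0,0,0.0015],[0,0,0.003],[0,0,0.003],[0,0,0.003]],"rot":[[0,0,0],[0,0,0],[0,0,0],[0,0,0]]}'
python3 - <<'E'
from h import *
s=arm.sense();print(s['tool_pos'],s['force'])
a=grab_frame('scene')[200:360,230:430];cv2.imwrite('pics/s2.png',cv2.resize(a,None,fx=3.5,fy=3.5))
E
```

```text
t: 4.02
tool_pos: [0.4825, -0.0794, 0.0659]
orientation: [-180.0, -0.0, 153.1]
force: [-5.2, 1.6, 13.8]
width: 0.001
[ 0.48246313 -0.07941875  0.06590901] [-5.17522856  1.58029739 13.77451567]
```

View pics/s2.png

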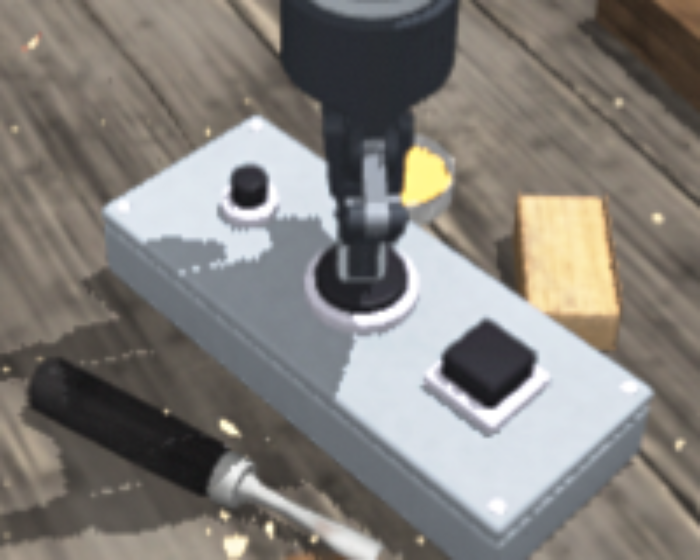

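The picture shows the wide button pressed down near its collar at about (360,275). At 13.8 N and z = 0.066 it is at the stop. Next I'll lift and shift to the square button.

```bash
python3 -m handwheel '{"dp":[[0,0,-0.02],[0,0,-0.05],[-0.02,-0.024,-0.05],[-0.04,-0.048,-0.05],[-0.0515,-0.061,-0.05],[-0.0515,-0.061,-0.05],[-0.0515,-0.061,-0.05],[-0.0515,-0.061,-0.05]],"rot":[[0,0,0],[0,0,0],[0,0,0],[0,0,0],[0,0,0],[0,0,0],[0,0,0],[0,0,0]]}'
python3 - <<'E'
from h import *
a=grab_frame('scene')[200:360,230:430];cv2.imwrite('pics/s3.png',cv2.resize(a,None,fx=3.5,fy=3.5))
s,d=togo([.501,-.157,.066]);print(s['t'],s['tool_pos'],s['orientation'],s['force'],d.round(4))
E
```

```text
t: 4.73
tool_pos: [0.5004, -0.1567, 0.114]
orientation: [180.0, -0.0, 153.1]
force: [-0.3, -0.2, -0.2]
width: -0.001
4.7833 [ 0.5001628  -0.15626804  0.1138465 ] [ 1.79982088e+02 -3.71561366e-02  1.53159144e+02] [-0.7457501   0.54678994  0.23576325] [-0.0011 -0.0003  0.0478]
```

View pics/s3.png

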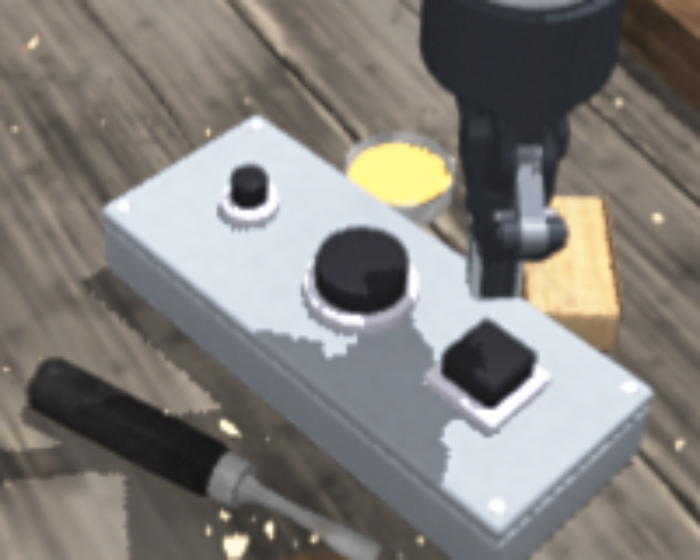

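The wide button, at (360,265), is back up, and the fingertip is above the square button at (490,360). Pressing square now.

```bash
python3 -m handwheel '{"dp":[[-0.001,0,0.015],[-0.001,0,0.03],[-0.001,0,0.038],[-0.001,0,0.042],[-0.001,0,0.045],[-0.001,0,0.047],[-0.001,0,0.047],[-0.001,0,0.047]],"rot":[[0,0,0],[0,0,0],[0,0,0],[0,0,0],[0,0,0],[0,0,0],[0,0,0],[0,0,0]]}'
```

```text
t: 5.45
tool_pos: [0.5015, -0.1573, 0.0678]
orientation: [180.0, -0.0, 153.1]
force: [-3.0, 1.5, 4.5]
width: -0.002
```

```bash
python3 -m handwheel '{"dp":[[0,0,0.0015],[0,0,0.003],[0,0,0.003],[0,0,0.003]],"rot":[[0,0,0],[0,0,0],[0,0,0],[0,0,0]]}'
python3 - <<'E'
from h import *
a=grab_frame('scene')[200:360,230:430];cv2.imwrite('pics/s4.png',cv2.resize(a,None,fx=3.5,fy=3.5))
E
```

```text
t: 5.78
tool_pos: [0.502, -0.1577, 0.066]
orientation: [180.0, 0.0, 153.1]
force: [-3.8, 2.7, 12.8]
width: 0.002
```

View pics/s4.png

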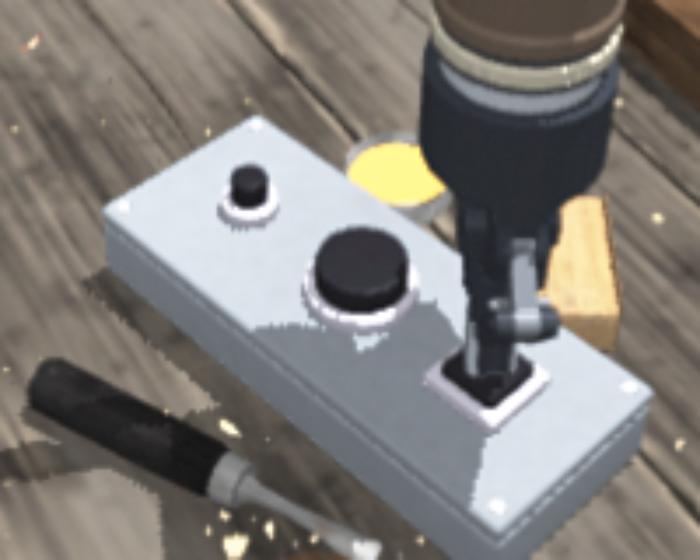

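The square button at (488,380) is fully down, at 12.8 N and z = 0.066. Lifting clear.

```bash
python3 -m handwheel '{"dp":[[0,0,-0.02],[0,0,-0.05],[0,0,-0.08],[0,0,-0.11],[0,0,-0.12],[0,0,-0.12],[0,0,-0.12],[0,0,-0.12]],"rot":[[0,0,0],[0,0,0],[0,0,0],[0,0,0],[0,0,0],[0,0,0],[0,0,0],[0,0,0]]}'
python3 - <<'E'
from h import *
a=grab_frame('scene')[200:360,230:430];cv2.imwrite('pics/s5.png',cv2.resize(a,None,fx=3.5,fy=3.5))
E
```

```text
t: 6.5
tool_pos: [0.5002, -0.1572, 0.1823]
orientation: [-180.0, -0.2, 153.1]
force: [-0.6, 0.3, -0.8]
width: 0.001
```

View pics/s5.png

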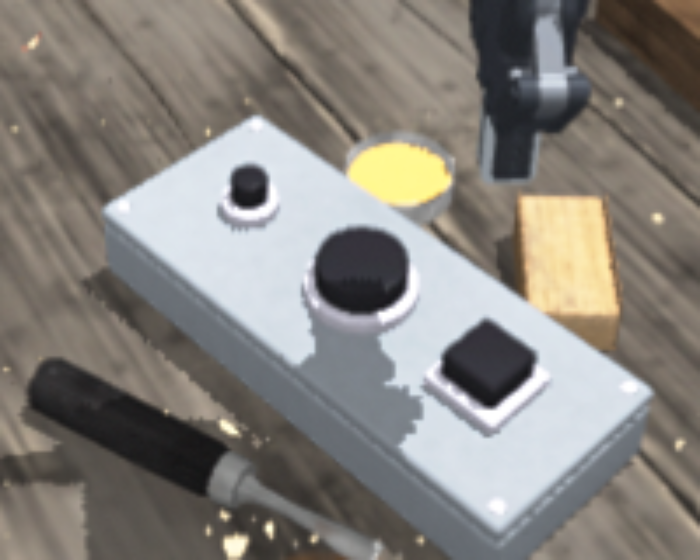

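All three buttons are up, at (248,185), (360,268) and (488,360), and the gripper is clear of them.

```bash
python3 -c "
from plant import ticket
print(ticket.close_job())"
```

```text
the job is handed in; nothing more can be done
None
```

I pressed the wide round button first and then the square button, each fully down to its stop, and handed the job in after about 6.5 s of robot time.

- **Presses:** The wide button bottomed out at TCP z = 0.066 m with 13.8 N, and the square button at z = 0.066 m with 12.8 N. The pictures show each one down during its press, and the wide button back up before I went to the square one.
- **Small button:** The arm never went near it, and it looked unpressed in every picture.
- **Final check:** The last picture shows all three buttons up and the gripper well clear. The TCP was at z = 0.18 m and the force reading was close to zero.
- **Disagreements:** The networks and my own back-projection agreed on button positions to within about 5 mm. One weak network report (0.45) placed the square button at the wide button's position; I set it aside because it did not match the pictures.

The interface gives no button readings or verdict, so "fully pressed" rests on the tool height, force and pictures.

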